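Latch the specimen carriage under the lens and take the picture

TASK

Push the sprung specimen carriage in with the fingertips until its tooth has passed the stop pin, then let go so that it springs back and latches against the pin with the specimen dish under the lens. Once it is latched, and not before, press the shutter button fully down to take the picture and let it come up again. Pick nothing up, and leave the vials, jar, torch and forceps where they are.

Things in the scene. Friction and masses are not known exactly. Their poses are not given: they have to be found in the camera images.
- viewer: Grey imaging station fixed to the bench. Origin on the bench on its centre line; the carriage is pushed in along its +x (away from the robot), y left, z up. Base plate x -12 to 170 mm, y +-82, 10 thick; before it only the carriage sticks out. Arch with black lens: x 72 to 138, 130 tall. Stop pin's guide, 66 tall, at x 40, y 50 to 81 mm.
- carriage (a joint): Travel (m) along viewer +x of the aluminium carriage, a block 185 x 98 mm, 12 to 44 mm above the bench. 0: out, at the start; 0.060: end stop. Spring force back 4 N (0) to 7 N (0.060), damping 20 N s/m. Its side tooth lifts the stop pin, which drops behind it at 0.036. Let go from 0.042 or more it returns and is caught at 0.035; from less it goes back to 0.
- push_face (a point): Centre of the flat front face of the carriage (98 mm wide, 32 mm high, spanning 12 to 44 mm above the bench), 28 mm above the bench; moves with the carriage. At carriage travel 0 it lies at x = -85 mm, y = 0 of viewer. To be pushed along +x of viewer.
- dish (a point): Top centre of the round specimen dish (white rim 58 mm across, black middle) on the carriage, 51 mm above the bench.
- lens (a point): Centre of the lower face of the lens, 76 mm above the bench, at x = +105 mm, y = 0 of viewer. The dish is under it when the carriage is latched.
- stop_pin (a joint): Lift in m of the upright sprung steel stop pin (8 mm thick, head 16 mm across, head top 80 mm above the bench, at x = +40, y = +56 mm of viewer). 0: down. The tooth lifts it about 0.010 as it passes and it drops again by its own spring (about 2 N); it need not be touched.
- shutter_top (a point): Top centre of the round black shutter button (32 mm across), in a separate low grey housing fixed to the bench to the left or right of the station. Pressed straight down.
- shutter (a joint): Travel in m of the shutter button: 0 up, 0.006 fully down (takes about 4 N); springs up when released.
- counter: Grey hand counter, 60 x 50 x 30 mm with a paper-white window and a steel side wheel, fixed on the side of the station where the shutter is not; not to be used. Origin under its centre.
- vial_a: Small capped vial, 28 mm across, 55 mm tall, standing left of the station; leave alone. Origin at the centre of its underside.
- vial_b: The same kind of vial, standing right of the station; leave alone. Origin at the centre of its underside.
- jar: Capped jar, 48 mm across, 62 mm tall, right of the carriage front; leave alone. Origin at the centre of its underside.
- torch: Black hand torch lying on the bench, 125 mm long along its x, 36 mm thick; leave alone. Origin at its underside.
- forceps: Steel forceps lying on the bench, 130 mm long along their x, 8 mm thick; leave alone. Origin at the underside.
Things that resemble listed ones, but are neither listed nor needed, are in the scene too. Leave any orange or yellow look-alike of the part that bears shutter_top alone.

How it is judged:
By the outcome, as a careful person would: the job done as asked, in the order asked, and still so for the second after the job is handed in, with the robot touching nothing.
It also fails if it takes over 51 s, if anything falls off the work surface, if the arm or the gripper's body presses on something with over 40 N, if the wrist force passes 120 N, or if a joint passes its speed limit or range.

ROBOT

A 7-joint arm with a two-finger parallel gripper is mounted at the origin on the work surface. World frame = base frame: x ahead of the robot, y to its left, z up, the work surface at z = 0. Lengths are in m, angles in rad, forces in N, time in s.
With the tool pointing down it reaches from about 0.425 to 0.875 m from the base axis. Payload 4.7 kg.
Tool frame: the origin (TCP) lies midway between the tips of the shut fingers; the grasp point (between the pads) lies 19 mm behind it (ctrl.grip_point_offset is the distance from the TCP to the grasp point, in m); z points along the fingers, y is the line along which they close (so a half turn about z gives the same grasp; the last joint's range is limited). The gripper opens to 87 mm and grips with 3 to 60 N. Pads are 19 mm wide; open, the fingers measure 117 mm over their backs; the gripper's body (75 mm by 190 mm) begins 51 mm behind the grasp point.
Start: joints at [-1.163, 0.321, -0.07, 1.45, 0.023, 1.371, -0.057], TCP at [0.249, 0.6, 0.223] pointing down, gripper open.
Joint ranges: [-2.86, 2.86], [-0.3, 2.09], [-1.38, 1.24], [0.06, 2.45], [-1.56, 4.7], [0.09, 2.05], [-2.69, 2.69]. Speed limits (rad/s): [2.57, 2.57, 3.14, 3.14, 3.14, 3.14, 3.14].

INTERFACE

Orientations are given as a rotation vector (axis times angle).
In Python, from bench import ctrl gives the robot as it stands. The module is installed in compiled form; this text tells all that it offers.
- The arm moves only by the shell command python3 -m handwheel 'ROWS' [OPENING] [FORCE]. ROWS is JSON, a list of rows, each an object of numbers: "x", "y", "z": the shift along the tool's x, y, z in m; "wx", "wy", "wz": the turn, a rotation vector about the tool's x, y, z in degrees. A call has 1 to 10 rows; each row is the pose to reach, as a shift and turn from the pose commanded when the call began, along the tool's axes at that moment; what a row does not reach only later rows make up. A row lasts 1/12 s, in which the tool goes at most 41.7 mm and 7.16 degrees, less where a joint would pass 70% of its speed; a pose out of reach is approached as far as the arm can. A call with a gripper value outside its range is refused whole. OPENING is the finger opening in m, from 0 to 0.087, set as the call begins (- or left out, the last holds). The fingers move at their own pace and stop on an object; FORCE is the grip in N (left out, the last holds). Time passes only in rows, so rows that repeat a pose let the fingers close. It gives the time, the measured TCP pose, the force, the opening and the grip force at its end, in the units of the state.
- ctrl.get_state(): the state, without advancing time (a new reading comes with each control period).
- ctrl.get_image(name): name is "side" or "top"; returns a dict with "image" (384x512x3 uint8, red, green, blue), "K" (3x3 intrinsics, pixels), "world_to_cam" (4x4, takes a point from world to camera coordinates). Camera axes: x right, y down, z forward; pixel columns grow to the right and rows downward; lengths in m; the calibration is good to about 2 mm. A picture is of the moment at which its call begins. There is no depth.
- ctrl.close_job(): hands the job in; it is judged then, once.
The state is a dict: "time": time; "joint_positions": joint angles; "qd": joint speeds; "joint_torque": joint torques, N m; "position": TCP position; "tool_rot": TCP orientation; "ft_force": force on the tool from outside, world axes, zero at the start; "torque": the same for the moment, N m; "grip_width": opening from 0.0 (shut) to 1.0 (fully open); "grip_force": force on a finger pad.
Only numpy, scipy, OpenCV 4.12 (cv2) and the standard library are available. Lean on these libraries where they do the work, as an engineer would, in place of code of your own. Each camera call takes 0.05 s, during which the arm holds its last target. There are 200 camera calls.

## Working session

There is one attempt and no reset: what is moved stays moved. The work goes in short steps, Python scripts to look and compute and a shell command to move; the robot and the scene stay as the last step left them, time stands still between calls to the robot, and variables do not carry over. Pictures are saved under pics/ and viewed, at most 10 in all, crops included, and the job is handed in when it is done.

```bash
mkdir -p pics; python3 - <<'E'
from bench import ctrl
import cv2,numpy as np
s=ctrl.get_state();print(s['time'],s['position'],s['tool_rot'])
for n in('side','top'):
    d=ctrl.get_image(n);cv2.imwrite(f'pics/{n}0.png',d['image'][...,::-1]);np.savez(f'{n}.npz',**d)
    T=d['world_to_cam'];print(n,d['K'].round(1).tolist(),(-T[:3,:3].T@T[:3,3]).round(3),T[:3,:3].round(3).tolist())
E
```

```text
0.0 [0.2492383  0.59971314 0.22146946] [-6.14492841e-01 -3.08063259e+00  2.94794501e-03]
side [[361.8, 0.0, 256.8], [0.0, 361.8, 191.9], [0.0, 0.0, 1.0]] [0.5   0.745 0.613] [[-0.995, -0.103, 0.001], [-0.063, 0.601, -0.797], [0.081, -0.792, -0.604]]
top [[350.4, 0.0, 255.1], [0.0, 350.4, 188.8], [0.0, 0.0, 1.0]] [0.401 0.002 0.959] [[-0.002, -1.0, 0.014], [-0.982, -0.001, -0.188], [0.188, -0.014, -0.982]]
```

View pics/top0.png

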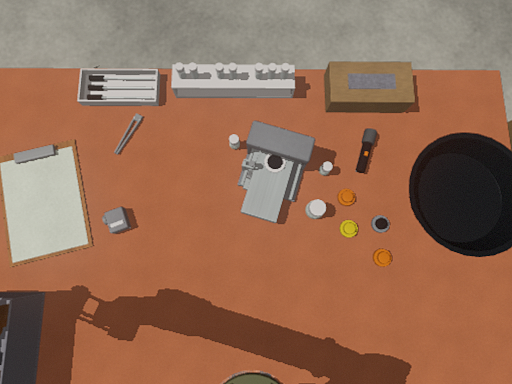

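View pics/side0.png

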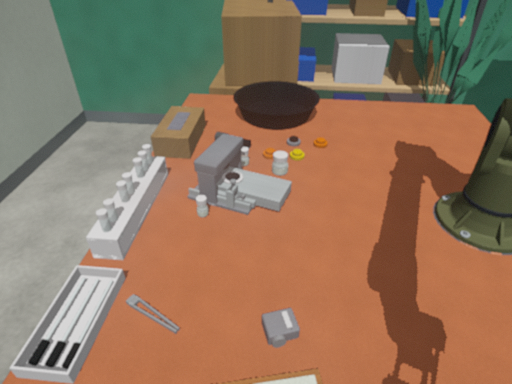

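The top view shows the station at about (270,170), with the carriage front edge at (242..278, 218). The grey shutter housing with its black button is at (381,224). The orange and yellow look-alikes are nearby, and the jar is at (317,209). I'll enlarge this area next.

```bash
cat > h.py <<'E'
import numpy as np,cv2
def ray(d,u,v,z):
    K,T=d['K'],d['world_to_cam'];R=T[:3,:3];c=-R.T@T[:3,3]
    r=R.T@np.linalg.solve(K,[u,v,1.]);return c+r*(z-c[2])/r[2]
def proj(d,p):
    q=d['world_to_cam']@np.r_[p,1];q=d['K']@q[:3];return q[:2]/q[2]
E
python3 - <<'E'
import cv2,numpy as np
from h import *
d=np.load('top.npz');im=d['image']
c=im[115:265,225:400,::-1]
cv2.imwrite('pics/crop.png',cv2.resize(c,None,fx=4,fy=4,interpolation=cv2.INTER_CUBIC))
# button: dark blob
g=im.max(2)
m=np.zeros(g.shape,np.uint8);m[212:238,368:396]=(g[212:238,368:396]<60)
n,l,s,ce=cv2.connectedComponentsWithStats(m);print(s[1:],ce[1:])
for k in range(1,n):print([ray(d,*ce[k],z).round(4) for z in(.02,.03)])
for p in[(242,215),(278,221)]:print(ray(d,*p,.044))
E
```

```text
[[376 218  12  11 106]] [[381.16981132 223.35849057]]
[array([ 0.486 , -0.3503,  0.02  ]), array([ 0.4851, -0.3466,  0.03  ])]
[0.50597973 0.02372784 0.044     ]
[ 0.49019479 -0.07048971  0.044     ]
```

View pics/crop.png

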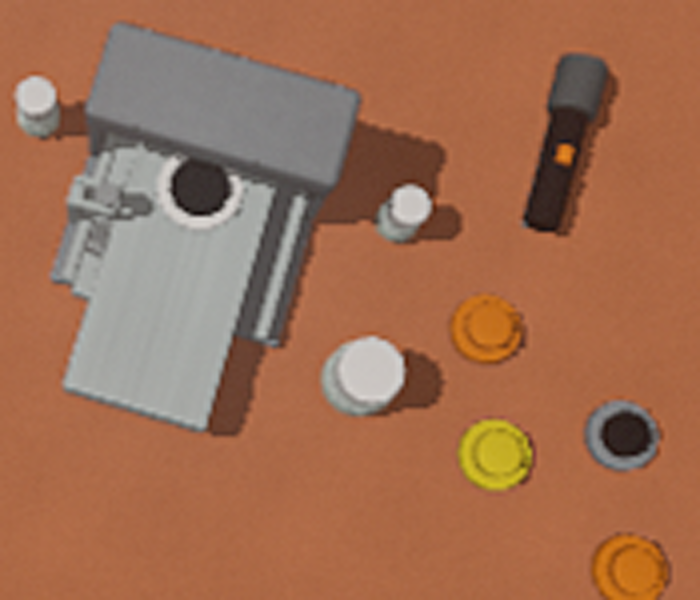

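The crop shows the top front corners of the carriage at crop (65,386) and (208,429), the dish at (200,187), and the button at (627,434).

```bash
python3 - <<'E'
import cv2,numpy as np
from h import *
d=np.load('top.npz');s=np.load('side.npz')
f=lambda x,y:(225+(x+.5)/4-.5,115+(y+.5)/4-.5)
L=ray(d,*f(66,385),.044);R=ray(d,*f(207,427),.044);D=ray(d,*f(200,188),.051)
print(L,R,np.linalg.norm(L-R),D)
w=(L-R)[:2];a=np.arctan2(-w[0],w[1]);M=(L+R)/2;v=(D-M)[:2]
print('yaw edge',np.degrees(a),'yaw dish',np.degrees(np.arctan2(v[1],v[0])),'len',np.hypot(*v),'M',M)
im=s['image'];g=im.max(2);m=np.zeros(g.shape,np.uint8);m[130:150,283:304]=g[130:150,283:304]<75
n,l,st,ce=cv2.connectedComponentsWithStats(m);print(st[1:],ce[1:])
for z in(.015,.02,.025,.03,.035,.04):
  p=ray(d,381.17,223.36,z);print(z,p.round(4),proj(s,p))
for p in (L,R,D):print(proj(s,p))
print('tips proj top',)
E
```

```text
[0.51685605 0.02608083 0.044     ] [ 0.4892158  -0.06622162  0.044     ] 0.09635209098084424 [ 0.64880493 -0.06313888  0.051     ]
yaw edge -16.670488989059926 yaw dish -16.4601506352505 len 0.15199834421132602 M [ 0.50303593 -0.02007039  0.044     ]
[[291 138   3   3   6]
 [295 138   2   1   2]
 [296 140   1   1   1]] [[291.66666667 139.16666667]
 [295.5        138.        ]
 [296.         140.        ]]
0.015 [ 0.4865 -0.3522  0.015 ] [293.54315678 138.26357515]
0.02 [ 0.486  -0.3503  0.02  ] [293.75808291 137.23057622]
0.025 [ 0.4856 -0.3485  0.025 ] [293.97460925 136.18988615]
0.03 [ 0.4851 -0.3466  0.03  ] [294.19275375 135.14141872]
0.035 [ 0.4847 -0.3447  0.035 ] [294.41253463 134.08508642]
0.04 [ 0.4842 -0.3428  0.04  ] [294.63397034 133.02080044]
[278.9298825  199.81640376]
[290.89463744 179.53062439]
[232.70829273 174.59051379]
tips proj top
```

The push face centre is at about (0.503, -0.020) with a yaw of about -16.5°. The measured width (96 mm) and dish distance (152 mm) match the given sizes. The button is at about (0.486, -0.350). I'll set out with the fingers shut.

```bash
python3 -m handwheel '[{"x":-0.025,"y":-0.028,"wz":-2},{"x":-0.05,"y":-0.056,"wz":-4},{"x":-0.075,"y":-0.085,"wz":-6},{"x":-0.1,"y":-0.114,"wz":-6},{"x":-0.125,"y":-0.142,"wz":-6},{"x":-0.15,"y":-0.17,"wz":-6},{"x":-0.175,"y":-0.2,"wz":-6},{"x":-0.2,"y":-0.228,"wz":-6},{"x":-0.21,"y":-0.24,"wz":-6},{"x":-0.21,"y":-0.24,"wz":-6}]' 0 20
python3 - <<'E'
from bench import ctrl
from scipy.spatial.transform import Rotation as R
import numpy as np
s=ctrl.get_state();M=R.from_rotvec(s['tool_rot']).as_matrix();p=s['position']
print(p,M.round(3));print((M.T@(np.array([.455,-.006,p[2]])-p)).round(4),s['ft_force'])
E
```

```text
[0.24927038 0.59977481 0.22158553] [[-0.923  0.384 -0.001]
 [ 0.384  0.923 -0.002]
 [-0.    -0.002 -1.   ]]
[-0.4224 -0.4805  0.0009] [ 0.94577994 -0.42008591 -0.21956184]invalid input at $[0]: expected keys x, y, z, wx, wy, wz
```

All six keys are required in every row.

```bash
cat > d.py <<'E'
import sys
from bench import ctrl
from scipy.spatial.transform import Rotation as R
import numpy as np
t=np.array([float(a) for a in sys.argv[1:4]])
s=ctrl.get_state();M=R.from_rotvec(s['tool_rot']).as_matrix();p=s['position']
print(s['time'],p.round(4),M.round(3).tolist(),'shift',(M.T@(t-p)).round(4),s['ft_force'].round(2) if hasattr(s['ft_force'],'round') else s['ft_force'])
print('yaw of -x',np.degrees(np.arctan2(-M[1,0],-M[0,0])))
E
python3 -m handwheel '[{"x":-0.025,"y":-0.028,"z":0,"wx":0,"wy":0,"wz":-2},{"x":-0.05,"y":-0.056,"z":0,"wx":0,"wy":0,"wz":-4},{"x":-0.075,"y":-0.085,"z":0,"wx":0,"wy":0,"wz":-6},{"x":-0.1,"y":-0.114,"z":0,"wx":0,"wy":0,"wz":-6},{"x":-0.125,"y":-0.142,"z":0,"wx":0,"wy":0,"wz":-6},{"x":-0.15,"y":-0.17,"z":0,"wx":0,"wy":0,"wz":-6},{"x":-0.175,"y":-0.2,"z":0,"wx":0,"wy":0,"wz":-6},{"x":-0.2,"y":-0.228,"z":0,"wx":0,"wy":0,"wz":-6},{"x":-0.21,"y":-0.24,"z":0,"wx":0,"wy":0,"wz":-6},{"x":-0.21,"y":-0.24,"z":0,"wx":0,"wy":0,"wz":-6}]' 0 20
python3 d.py .455 -.006 .22
```

```text
time: 0.93
position: [0.3531, 0.2935, 0.2225]
tool_rot: [0.464, 3.107, -0.001]
ft_force: [0.0, 0.2, 0.5]
grip_width: 0.325
grip_force: 0.0
0.9333 [0.3531 0.2935 0.2225] [[-0.956, 0.292, 0.0], [0.292, 0.956, -0.001], [-0.001, -0.001, -1.0]] shift [-0.1849 -0.2567  0.0029] [0.   0.2  0.54]
yaw of -x -16.978074377359558
```

```bash
python3 -m handwheel '[{"x":-0.022,"y":-0.03,"z":0,"wx":0,"wy":0,"wz":0},{"x":-0.044,"y":-0.06,"z":0,"wx":0,"wy":0,"wz":0},{"x":-0.066,"y":-0.09,"z":0.02,"wx":0,"wy":0,"wz":0},{"x":-0.088,"y":-0.12,"z":0.04,"wx":0,"wy":0,"wz":0},{"x":-0.11,"y":-0.15,"z":0.06,"wx":0,"wy":0,"wz":0},{"x":-0.132,"y":-0.18,"z":0.07,"wx":0,"wy":0,"wz":0},{"x":-0.154,"y":-0.21,"z":0.08,"wx":0,"wy":0,"wz":0},{"x":-0.176,"y":-0.24,"z":0.09,"wx":0,"wy":0,"wz":0},{"x":-0.185,"y":-0.257,"z":0.1,"wx":0,"wy":0,"wz":0},{"x":-0.185,"y":-0.257,"z":0.1,"wx":0,"wy":0,"wz":0}]' 0 20
python3 d.py .455 -.006 .025; python3 - <<'E'
from bench import ctrl
import cv2
for n in('side',):
  i=ctrl.get_image(n)['image'][100:250,150:350,::-1];cv2.imwrite(f'pics/{n}1.png',cv2.resize(i,None,fx=4,fy=4,interpolation=cv2.INTER_CUBIC))
E
```

```text
time: 1.77
position: [0.4549, -0.0053, 0.1208]
tool_rot: [-0.462, -3.105, 0.004]
ft_force: [-0.7, -0.5, 0.3]
grip_width: 0.004
grip_force: 0.0
1.7667 [ 0.4549 -0.0053  0.1208] [[-0.957, 0.291, -0.003], [0.291, 0.957, -0.002], [0.002, -0.003, -1.0]] shift [-0.0005 -0.0003  0.0958] [-0.66 -0.52  0.32]
yaw of -x -16.932470379969516
```

View pics/side1.png

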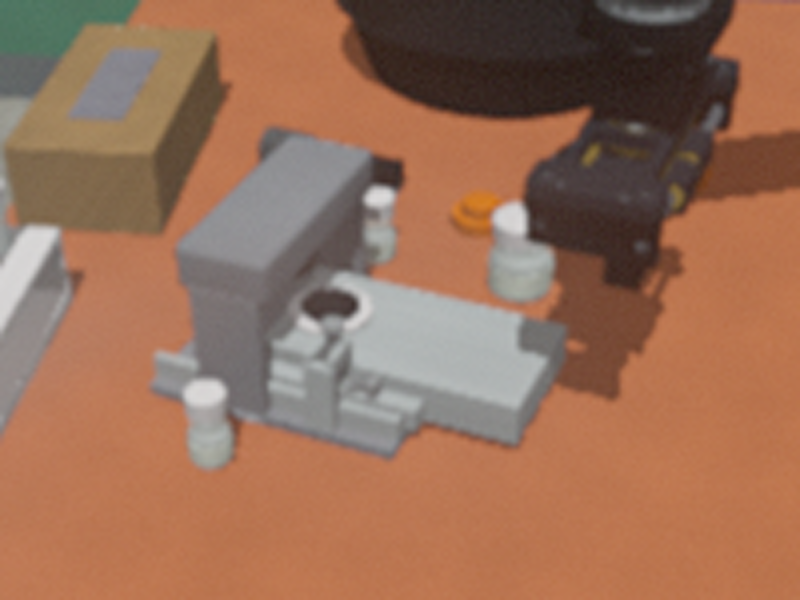

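The gripper (crop 620,200) is in front of the carriage face (crop 540,400), and the path down is clear. I'll descend, then creep forward.

```bash
python3 -m handwheel '[{"x":0,"y":0,"z":0.03,"wx":0,"wy":0,"wz":0},{"x":0,"y":0,"z":0.06,"wx":0,"wy":0,"wz":0},{"x":0,"y":0,"z":0.08,"wx":0,"wy":0,"wz":0},{"x":0,"y":0,"z":0.095,"wx":0,"wy":0,"wz":0},{"x":0,"y":0,"z":0.095,"wx":0,"wy":0,"wz":0},{"x":-0.01,"y":0,"z":0.095,"wx":0,"wy":0,"wz":0},{"x":-0.02,"y":0,"z":0.095,"wx":0,"wy":0,"wz":0},{"x":-0.025,"y":0,"z":0.095,"wx":0,"wy":0,"wz":0},{"x":-0.03,"y":0,"z":0.095,"wx":0,"wy":0,"wz":0},{"x":-0.03,"y":0,"z":0.095,"wx":0,"wy":0,"wz":0}]' 0 20
for i in 1; do python3 -m handwheel '[{"x":-0.005,"y":0,"z":0,"wx":0,"wy":0,"wz":0},{"x":-0.01,"y":0,"z":0,"wx":0,"wy":0,"wz":0},{"x":-0.01,"y":0,"z":0,"wx":0,"wy":0,"wz":0}]'; done; python3 -m handwheel '[{"x":-0.003,"y":0,"z":0,"wx":0,"wy":0,"wz":0},{"x":-0.005,"y":0,"z":0,"wx":0,"wy":0,"wz":0},{"x":-0.005,"y":0,"z":0,"wx":0,"wy":0,"wz":0}]'
```

```text
time: 2.65
position: [0.4862, -0.0099, 0.0286]
tool_rot: [0.453, 3.106, 0.0]
ft_force: [0.5, -0.4, -0.3]
grip_width: 0.005
grip_force: 0.0
time: 2.9
position: [0.4933, -0.0123, 0.0275]
tool_rot: [-0.453, -3.107, -0.0]
ft_force: [-2.3, 1.4, 1.8]
grip_width: 0.005
grip_force: 1.7
time: 3.15
position: [0.4979, -0.0137, 0.0272]
tool_rot: [-0.452, -3.107, -0.0]
ft_force: [-3.5, 2.4, 1.8]
grip_width: 0.005
grip_force: 1.9
```

Contact is made at about 4 N, so travel is roughly 4 to 7 mm. I'll push about 45 mm more and look.

```bash
python3 -m handwheel '[{"x":-0.005,"y":0,"z":0,"wx":0,"wy":0,"wz":0},{"x":-0.01,"y":0,"z":0,"wx":0,"wy":0,"wz":0},{"x":-0.015,"y":0,"z":0,"wx":0,"wy":0,"wz":0},{"x":-0.02,"y":0,"z":0,"wx":0,"wy":0,"wz":0},{"x":-0.025,"y":0,"z":0,"wx":0,"wy":0,"wz":0},{"x":-0.03,"y":0,"z":0,"wx":0,"wy":0,"wz":0},{"x":-0.035,"y":0,"z":0,"wx":0,"wy":0,"wz":0},{"x":-0.04,"y":0,"z":0,"wx":0,"wy":0,"wz":0},{"x":-0.045,"y":0,"z":0,"wx":0,"wy":0,"wz":0},{"x":-0.045,"y":0,"z":0,"wx":0,"wy":0,"wz":0}]'
python3 -m handwheel '[{"x":0,"y":0,"z":0,"wx":0,"wy":0,"wz":0},{"x":0,"y":0,"z":0,"wx":0,"wy":0,"wz":0}]'
python3 - <<'E'
from bench import ctrl
import cv2
for n in('side',):
  i=ctrl.get_image(n)['image'][100:250,150:350,::-1];cv2.imwrite(f'pics/{n}2.png',cv2.resize(i,None,fx=4,fy=4,interpolation=cv2.INTER_CUBIC))
E
```

```text
time: 3.98
position: [0.5405, -0.0267, 0.027]
tool_rot: [-0.452, -3.106, 0.001]
ft_force: [-6.7, 2.0, 3.5]
grip_width: 0.006
grip_force: 3.2
time: 4.15
position: [0.54, -0.0266, 0.0271]
tool_rot: [-0.452, -3.105, 0.0]
ft_force: [-6.4, 1.1, 4.0]
grip_width: 0.005
grip_force: 3.2
```

View pics/side2.png

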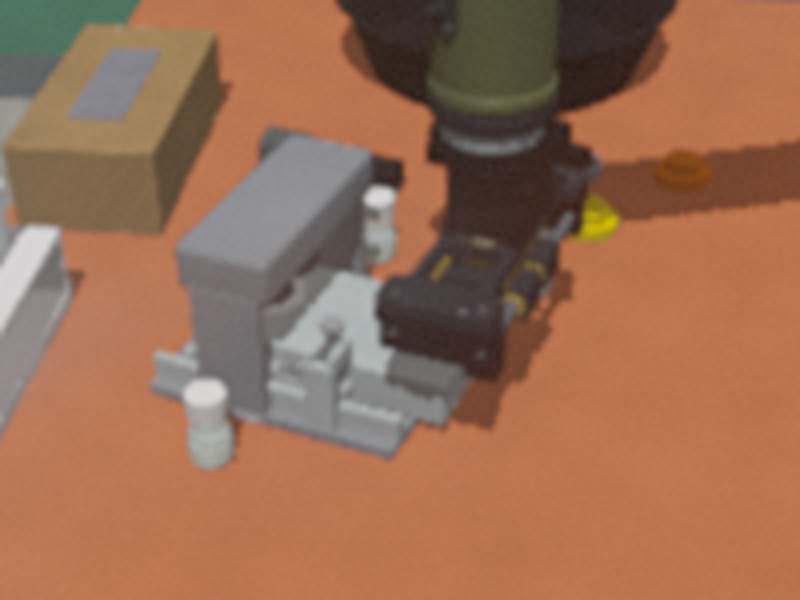

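The carriage front has moved in by about 50 mm: the front corner went from crop (518,442) to (445,422), and the force is about 6.5 N. I'll let go, back off and check the latch.

```bash
python3 -m handwheel '[{"x":0.02,"y":0,"z":0,"wx":0,"wy":0,"wz":0},{"x":0.05,"y":0,"z":0,"wx":0,"wy":0,"wz":0},{"x":0.075,"y":0,"z":0,"wx":0,"wy":0,"wz":0},{"x":0.08,"y":0,"z":-0.03,"wx":0,"wy":0,"wz":0},{"x":0.08,"y":0,"z":-0.06,"wx":0,"wy":0,"wz":0},{"x":0.08,"y":0,"z":-0.1,"wx":0,"wy":0,"wz":0},{"x":0.08,"y":0,"z":-0.13,"wx":0,"wy":0,"wz":0},{"x":0.08,"y":0,"z":-0.13,"wx":0,"wy":0,"wz":0}]'
python3 d.py .486 -.3495 .157
python3 - <<'E'
from bench import ctrl
import cv2,numpy as np
from h import *
d=ctrl.get_image('side')
i=d['image'][100:250,150:350,::-1];cv2.imwrite('pics/side3.png',cv2.resize(i,None,fx=4,fy=4,interpolation=cv2.INTER_CUBIC))
L=np.array([.5169,.0261,.044])
for t in(0,.035,.05):print(t,(proj(d,L+t*np.array([.959,-.285,0]))-[150,100])*4)
E
```

```text
time: 4.87
position: [0.4705, -0.0039, 0.1645]
tool_rot: [0.451, 3.095, 0.008]
ft_force: [0.4, 0.7, -1.0]
grip_width: 0.008
grip_force: 0.0
4.8667 [ 0.4705 -0.0039  0.1645] [[-0.958, 0.285, 0.015], [0.286, 0.958, 0.003], [-0.013, 0.007, -1.0]] shift [-0.1134 -0.3269  0.0067] [ 0.35  0.65 -1.01]
yaw of -x -16.59051689607216
0 [515.6484397  399.27986455]
0.035 [464.05805997 386.24340194]
0.05 [442.30840504 380.74744388]
```

View pics/side3.png

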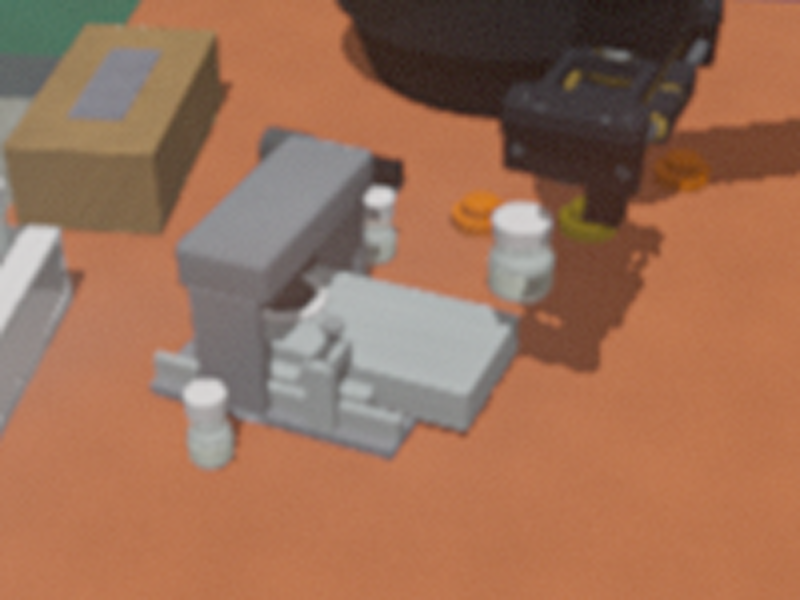

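The carriage is latched: its front corner sits at crop (465,~390-430), where 0.035 predicts (464,386), and the dish is under the arch. Now I'll move over the shutter.

```bash
python3 -m handwheel '[{"x":-0.012,"y":-0.035,"z":0,"wx":0,"wy":0,"wz":0},{"x":-0.024,"y":-0.07,"z":0,"wx":0,"wy":0,"wz":0},{"x":-0.036,"y":-0.105,"z":0,"wx":0,"wy":0,"wz":0},{"x":-0.048,"y":-0.14,"z":0,"wx":0,"wy":0,"wz":0},{"x":-0.06,"y":-0.175,"z":0,"wx":0,"wy":0,"wz":0},{"x":-0.073,"y":-0.21,"z":0,"wx":0,"wy":0,"wz":0},{"x":-0.085,"y":-0.245,"z":0,"wx":0,"wy":0,"wz":0},{"x":-0.097,"y":-0.28,"z":0,"wx":0,"wy":0,"wz":0},{"x":-0.11,"y":-0.315,"z":0,"wx":0,"wy":0,"wz":0},{"x":-0.113,"y":-0.327,"z":0,"wx":0,"wy":0,"wz":0}]'
python3 -m handwheel '[{"x":0,"y":0,"z":0.04,"wx":0,"wy":0,"wz":0},{"x":0,"y":0,"z":0.075,"wx":0,"wy":0,"wz":0},{"x":0,"y":0,"z":0.1,"wx":0,"wy":0,"wz":0},{"x":0,"y":0,"z":0.105,"wx":0,"wy":0,"wz":0},{"x":0,"y":0,"z":0.105,"wx":0,"wy":0,"wz":0}]'
python3 d.py .486 -.3495 .025
python3 - <<'E'
from bench import ctrl
import cv2
i=ctrl.get_image('side')['image'][90:190,240:373,::-1];cv2.imwrite('pics/side4.png',cv2.resize(i,None,fx=6,fy=6,interpolation=cv2.INTER_CUBIC))
E
```

```text
time: 5.75
position: [0.4783, -0.3563, 0.1566]
tool_rot: [-0.461, -3.107, 0.01]
ft_force: [-0.7, -0.2, 0.5]
grip_width: 0.005
grip_force: 0.0
time: 6.17
position: [0.4783, -0.3491, 0.05]
tool_rot: [-0.453, -3.104, -0.0]
ft_force: [0.0, -0.1, 0.9]
grip_width: 0.004
grip_force: 0.0
6.1667 [ 0.4783 -0.3491  0.05  ] [[-0.958, 0.286, -0.005], [0.286, 0.958, 0.001], [0.005, -0.001, -1.0]] shift [-0.0076  0.0018  0.025 ] [ 0.03 -0.06  0.87]
yaw of -x -16.59266451859142
```

View pics/side4.png

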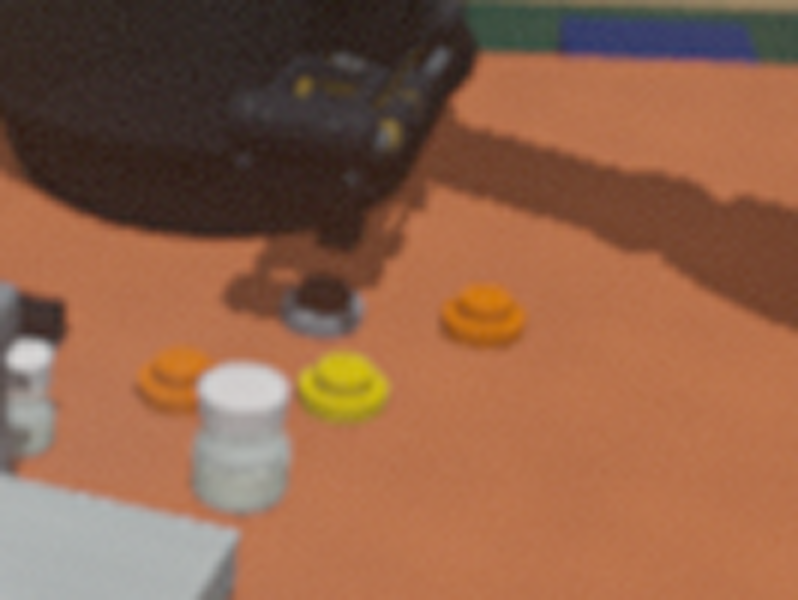

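The fingertip (crop 342,240) is above the black button (crop 325,290). I'll correct by 8 mm along tool -x and lower it.

```bash
python3 -m handwheel '[{"x":-0.008,"y":0.002,"z":0,"wx":0,"wy":0,"wz":0},{"x":-0.008,"y":0.002,"z":0.01,"wx":0,"wy":0,"wz":0},{"x":-0.008,"y":0.002,"z":0.02,"wx":0,"wy":0,"wz":0},{"x":-0.008,"y":0.002,"z":0.023,"wx":0,"wy":0,"wz":0},{"x":-0.008,"y":0.002,"z":0.023,"wx":0,"wy":0,"wz":0}]'
python3 -m handwheel '[{"x":0,"y":0,"z":0.002,"wx":0,"wy":0,"wz":0},{"x":0,"y":0,"z":0.002,"wx":0,"wy":0,"wz":0}]'
python3 -m handwheel '[{"x":0,"y":0,"z":0.002,"wx":0,"wy":0,"wz":0},{"x":0,"y":0,"z":0.002,"wx":0,"wy":0,"wz":0}]'
```

```text
time: 6.63
position: [0.4876, -0.3493, 0.0285]
tool_rot: [-0.452, -3.107, -0.001]
ft_force: [-0.4, 0.2, 0.5]
grip_width: 0.006
grip_force: 0.0
time: 6.8
position: [0.4881, -0.3499, 0.0275]
tool_rot: [-0.453, -3.109, -0.0]
ft_force: [-0.1, 0.1, 0.2]
grip_width: 0.005
grip_force: 0.0
time: 6.97
position: [0.4882, -0.3499, 0.0255]
tool_rot: [0.453, 3.109, 0.0]
ft_force: [-0.2, 0.4, -0.5]
grip_width: 0.006
grip_force: 0.0
```

```bash
for i in 1 2 3; do python3 d.py .486 -.3495 .02|head -1 >/dev/null; done
python3 -m handwheel '[{"x":0,"y":0,"z":0.002,"wx":0,"wy":0,"wz":0},{"x":0,"y":0,"z":0.002,"wx":0,"wy":0,"wz":0}]' | sed -n '2p;4p'
python3 -m handwheel '[{"x":0,"y":0,"z":0.002,"wx":0,"wy":0,"wz":0},{"x":0,"y":0,"z":0.002,"wx":0,"wy":0,"wz":0}]'| sed -n '2p;4p'
python3 -m handwheel '[{"x":0,"y":0,"z":0.002,"wx":0,"wy":0,"wz":0},{"x":0,"y":0,"z":0.002,"wx":0,"wy":0,"wz":0}]'| sed -n '2p;4p'
python3 -m handwheel '[{"x":0,"y":0,"z":0.002,"wx":0,"wy":0,"wz":0},{"x":0,"y":0,"z":0.002,"wx":0,"wy":0,"wz":0}]'| sed -n '2p;4p'
```

```text
position: [0.4882, -0.3498, 0.0234]
ft_force: [-0.4, -0.9, -0.9]
position: [0.4884, -0.3499, 0.0215]
ft_force: [0.4, 0.2, 0.8]
position: [0.4885, -0.35, 0.0196]
ft_force: [0.6, -0.4, 3.1]
position: [0.4885, -0.3501, 0.0176]
ft_force: [-0.8, 0.0, 3.5]
```

```bash

python3 -m handwheel '[{"x":0,"y":0,"z":0.002,"wx":0,"wy":0,"wz":0},{"x":0,"y":0,"z":0.002,"wx":0,"wy":0,"wz":0}]' | sed -n '2p;4p'
python3 -m handwheel '[{"x":0,"y":0,"z":0.002,"wx":0,"wy":0,"wz":0},{"x":0,"y":0,"z":0.002,"wx":0,"wy":0,"wz":0}]'| sed -n '2p;4p'
python3 -m handwheel '[{"x":0,"y":0,"z":0.001,"wx":0,"wy":0,"wz":0},{"x":0,"y":0,"z":0.001,"wx":0,"wy":0,"wz":0}]'| sed -n '2p;4p'
```

```text
position: [0.4885, -0.3501, 0.0164]
ft_force: [-1.7, 0.6, 7.4]
position: [0.4887, -0.3501, 0.0162]
ft_force: [-5.3, 4.4, 19.6]
position: [0.4887, -0.3501, 0.016]
ft_force: [-6.9, 6.1, 26.3]
```

The button has bottomed out: the force rose to 26 N with no further travel. I'll lift off.

```bash
python3 -m handwheel '[{"x":0,"y":0,"z":-0.006,"wx":0,"wy":0,"wz":0},{"x":0,"y":0,"z":-0.015,"wx":0,"wy":0,"wz":0},{"x":0,"y":0,"z":-0.04,"wx":0,"wy":0,"wz":0},{"x":0,"y":0,"z":-0.08,"wx":0,"wy":0,"wz":0},{"x":0,"y":0,"z":-0.12,"wx":0,"wy":0,"wz":0},{"x":0,"y":0,"z":-0.15,"wx":0,"wy":0,"wz":0},{"x":0,"y":0,"z":-0.15,"wx":0,"wy":0,"wz":0},{"x":0,"y":0,"z":-0.15,"wx":0,"wy":0,"wz":0}]'
python3 - <<'E'
from bench import ctrl
import cv2
i=ctrl.get_image('side')['image'][90:240,150:350,::-1];cv2.imwrite('pics/side5.png',cv2.resize(i,None,fx=4,fy=4,interpolation=cv2.INTER_CUBIC))
E
```

```text
time: 8.8
position: [0.4892, -0.3505, 0.1642]
tool_rot: [0.452, 3.105, -0.001]
ft_force: [0.5, -0.0, -0.3]
grip_width: 0.006
grip_force: 0.0
```

View pics/side5.png

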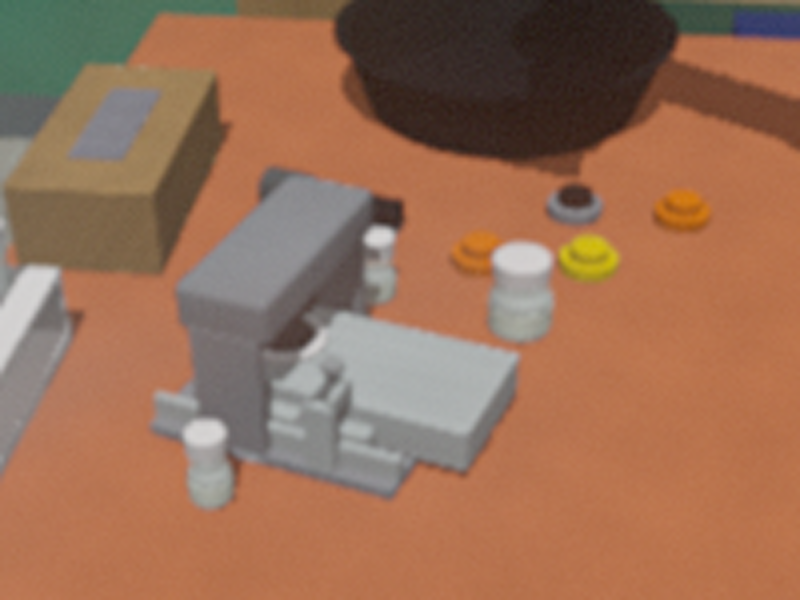

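The button is up again (crop 575,200), the carriage is still latched (front corner at crop 467,~425-470), and nothing else has moved.

```bash
python3 -c "
from bench import ctrl
print(ctrl.close_job())"
```

```text
the job is handed in; nothing more can be done
None
```

The carriage is latched with the dish under the lens, the shutter was then pressed fully down and released, and the job was handed in at about 9 s with nothing else moved.

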